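Reset the sealed field logger and close its service port

TASK

The sealed field logger is bolted to the bench with its service port standing open: take the yellow reset stylus from the wooden tool block, reach down through the port with it to push the small recessed red reset button fully in and hold it in for a full second, and put the stylus back upright in the tool block, seated down in a free hole. After the reset, swing the blue screw cap on its arm over the port and turn it clockwise until it is fully home (if the cap stands in the way of the button, swing it clear first). Leave the spray can, the solder spool, the green test board and the two screwdrivers as they are.

Things in the scene. Friction and masses are not known exactly. Their poses are not given: they have to be found in the camera images.
- logger: Sealed field data logger: grey and silver die-cast box 150 x 90 mm, top face 50 mm above the bench, screwed on a black plate 178 x 98 x 6 mm that is fixed to the bench. Origin under its centre on the bench, x along its long side (two cable glands, 25 mm long and up to 35 mm high, at its +x end), z up.
- port (a point): Centre of the rim of the open service port in the logger's top, 35 mm from the logger's centre towards its -x end: a fixed brass collar, outside 34 mm, bore 26 mm, rim 58 mm above the bench. In the middle of the port's floor (8 mm below the rim) is a round hole of 10 mm that leads down to the red reset button.
- reset_face (a point): Centre of the face of the red reset button when it is out: straight below the port's centre, 6 mm below the mouth of the 10 mm hole, 14 mm below the port's rim, 44 mm above the bench. The button is 8.4 mm across. This point is fixed to the logger and does not move with the button.
- reset (a joint): Travel of the reset button in m: 0 = out, 0.004 = fully pressed (straight down). It springs back when released: it starts to move at 1.5 N and is fully in at 4 N.
- swing_arm (a joint): Swing in rad of the steel arm that carries the cap about its post: 0 = cap exactly over the port, against a stop (arm pointing from post to port, along the logger's -x); up to 1.8 = swung clear. From above it opens clockwise, closes counter-clockwise, and stays where left (friction 0.06 N m). 46 mm from post to cap axis, 14 mm wide, 30 mm round boss under the cap.
- post_axis (a point): Top of the fixed upright post about which the arm swings, 46 mm from the port's axis (11 mm from the logger's centre towards its +x end), 72.5 mm above the bench. The arm itself lies between 62.5 and 69.5 mm above the bench.
- cap (a joint): Turn in rad of the blue screw cap relative to its arm: 0 = fully loosened (as it starts), growing clockwise from above to 1.5 = fully home; friction 0.04 N m. Its quick thread runs in the arm's boss: 4 mm down per rad, 6 mm in all. While swinging, let the gripper turn along with the arm, or push the arm, otherwise the cap screws itself down in the arm.
- cap_top (a point): Centre of the top of the blue round cap, to be gripped across its diameter from above: 36 mm across (ribs to 38), 20 mm high, top 97 mm above the bench loosened, 91 mm home. Below it the brass thread (18 mm), the arm, and a 23 mm rubber plug that clears the port's rim by 3 mm when loosened and stands 3 mm inside the bore when home; lowered off-centre it blocks on the collar.
- block: Wooden tool block fixed to the bench, 60 x 140 mm and 70 mm high, with three upright holes of 11 mm, 66 mm deep, in a row along its own y axis at y = -42, 0 and 42 mm. Origin under its centre on the bench, z up.
- stylus: Reset stylus: round black shaft 6 mm thick and 60 mm long with a rounded tip, then a yellow handle 14 mm thick and 70 mm long; total 130 mm, about 30 g, balance point about 80 mm from the tip. It stands tip down in one of the block's holes with the handle's shoulder resting on the block's top, so its tip is 10 mm above the bench. Origin at the tip, z along the tool towards the handle's end.
- driver_red: Screwdriver with a red handle (14 mm thick, 74 mm long) and steel shaft, standing in the tool block, its top 144 mm above the bench. Leave it. Origin at its tip.
- driver_green: Screwdriver with a green handle (14 mm thick, 66 mm long) and steel shaft, standing in the tool block, its top 136 mm above the bench. Leave it. Origin at its tip.
- spray_can: Blue and white spray can with a red nozzle cap, 52 mm across and 187 mm high, standing loose on the bench between logger and tool block. Leave it. Origin under its centre.
- test_board: Green circuit board 60 x 80 mm on brass feet, parts up to 26 mm high, loose on the bench. Leave it. Origin under its centre on the bench.
- spool: Spool of solder, white flanges 62 mm across, 48 mm high, standing loose on the bench on the robot's side. Leave it. Origin under its centre.
There are look-alikes about, which are no part of the job. There is more than one size of the logger; the one meant has the size given above.

How it is judged:
By the outcome, as a careful person would: the job done as asked, in the order asked, and still so for the second after the job is handed in, with the robot touching nothing.
It also fails if it takes over 72 s, if anything falls off the work surface, if the arm or the gripper's body presses on something with over 40 N, if the wrist force passes 120 N, or if a joint passes its speed limit or range.

ROBOT

A 7-joint arm with a two-finger parallel gripper is mounted at the origin on the work surface. World frame = base frame: x ahead of the robot, y to its left, z up, the work surface at z = 0. Lengths are in mm, angles in degrees, forces in N, time in s.
With the tool pointing down it reaches from about 425 to 950 mm from the base axis. Payload 4.7 kg.
Tool frame: the origin (TCP) lies between the finger pads; the fingertips stand 19 mm ahead of it and the grasp point (between the pads) is the TCP (arm.tcp_to_tips is the distance from the TCP to the fingertips, in mm); z points along the fingers, y is the line along which they close (so a half turn about z gives the same grasp; the last joint's range is limited). The gripper opens to 85 mm and grips with 20 to 120 N. Pads are 22 mm wide; open, the fingers measure 114 mm over their backs; the gripper's body (76 mm by 85 mm) begins 54 mm behind the grasp point. The pads swing forward as they close: fully open they stand 13 mm farther back than shut.
Start: joints at [-72.359, 26.849, -2.785, 87.806, 1.381, 65.374, -4.715], TCP at [223.027, 637.107, 250.335] pointing down, gripper open.
Joint ranges: [-148.3, 148.3], [-19.14, 114.17], [-79.39, 73.82], [5.75, 140.21], [-59.74, 239.74], [12.07, 113.84], [-152.46, 152.46]. Speed limits (degrees/s): [147.25, 147.25, 180, 180, 180, 180, 180].

INTERFACE

Orientations are given as [roll, pitch, yaw] about the fixed x, y, z axes, in that order (R = Rz(yaw) Ry(pitch) Rx(roll)).
In Python, from station import status, eyes, arm, spotter gives the robot as it stands.
- The arm moves only by the shell command python3 -m creep 'ROWS' [FORCE]. ROWS is JSON, one flat list of numbers, 5 for each row, row after row: the closure, from -1 (fully open) to 1 (shut), then the shift along the world's x, y, z each as a share of 150 mm, from -1 to 1, then the turn about the world's z as a share of 30 degrees, from -1 to 1. In form: [jaw, dx, dy, dz, spin, jaw, dx, dy, dz, spin, ...]. A call has 1 to 10 rows; each row is the pose to reach, as a shift and turn from the pose commanded when the call began; what a row does not reach only later rows make up. A row lasts 1/10 s, in which the tool goes at most 50 mm and 8.59 degrees, less where a joint would pass 70% of its speed; a pose out of reach is approached as far as the arm can. A call with a number of a shift or a turn outside -1 to 1 is refused whole. A call with a gripper value outside its range is refused whole. The fingers move at their own pace and stop on an object; FORCE is the grip in N (left out, the last holds). Time passes only in rows, so rows that repeat a pose let the fingers close. It gives the time, the measured TCP pose, the force, the opening and the grip force at its end, in the units of the state.
- status.state(): the state, without advancing time (a new reading comes with each control period).
- eyes.get_image(name): name is "scene" or "top" or "wrist"; returns a dict with "frame" (400x640x3 uint8, red, green, blue), "camera_matrix" (3x3 intrinsics, pixels), "view" (4x4, takes a point from world to camera coordinates); the wrist camera has in their place "mount" (4x4, takes a point from camera to tool coordinates, whose origin is the TCP and whose axes are the flange's). Camera axes: x right, y down, z forward; pixel columns grow to the right and rows downward; lengths in mm; the calibration is good to about 2 mm. A picture is of the moment at which its call begins: read the wrist's pose just before it. There is no depth.
- arm.sign_off(): hands the job in; it is judged then, once.
Trained networks look in the newest picture that a camera, given by its name, has taken for a name from the list of things; names that differ only in an ending like _2 or _b are one class to them, and where a whole thing is asked for, a point or a joint stands for the part that bears it (a point fixed in the world has none). Each returns a list of dicts, best first, with "conf" (0 to 1); they miss things now and then, are a little off and sometimes report something else, mostly with a low value. They report only what shows in the picture. A call takes as long as a camera call. They do not tell look-alikes from the thing itself.
- spotter.spot_in(label, camera): "rect" ([left, top, right, bottom] in pixels, round what is visible of it).
- spotter.spot_point(label, camera): "uv" ([column, row] in pixels: a listed point, or the origin of a listed thing).
The state is a dict: "clock": time; "joint_pos": joint angles; "dq": joint speeds; "joint_efforts": joint torques, N m; "tool_pos": TCP position; "ee_rot": TCP orientation; "ft_force": force on the tool from outside, world axes, zero at the start; "torque": the same for the moment, N m; "grip_width": finger opening in mm; "finger_force": force on a finger pad.
Only numpy, scipy, OpenCV 4.12 (cv2) and the standard library are available. Lean on these libraries where they do the work, as an engineer would, in place of code of your own. Each camera call takes 0.05 s, during which the arm holds its last target. There are 200 camera calls.

## Working session

There is one attempt and no reset: what is moved stays moved. The work goes in short steps, Python scripts to look and compute and a shell command to move; the robot and the scene stay as the last step left them, time stands still between calls to the robot, and variables do not carry over. Pictures are saved under pics/ and viewed, at most 13 in all, crops included, and the job is handed in when it is done.

```bash
mkdir -p pics; ls; cat > h.py <<'E'
import numpy as np, cv2, json
from station import status, eyes, arm, spotter
def shot(n):
    s=status.state(); d=eyes.get_image(n)
    K=np.array(d["camera_matrix"],float)
    if n=="wrist":
        from scipy.spatial.transform import Rotation as R
        T=np.eye(4); T[:3,:3]=R.from_euler('xyz',s["ee_rot"],degrees=True).as_matrix(); T[:3,3]=s["tool_pos"]
        V=np.linalg.inv(T@np.array(d["mount"]))
    else: V=np.array(d["view"],float)
    return d["frame"],K,V
def ray(K,V,uv):
    M=np.linalg.inv(V); r=M[:3,:3]@np.linalg.inv(K)@np.array([uv[0],uv[1],1.]); return M[:3,3],r/np.linalg.norm(r)
def atz(K,V,uv,z):
    o,r=ray(K,V,uv); return o+r*(z-o[2])/r[2]
def tri(L):
    A=0;b=0
    for K,V,uv in L:
        o,r=ray(K,V,uv);P=np.eye(3)-np.outer(r,r);A=A+P;b=b+P@o
    return np.linalg.solve(A,b)
def proj(K,V,p):
    c=V[:3,:3]@np.array(p,float)+V[:3,3]; q=K@c; return q[:2]/q[2]
def save(n,f): cv2.imwrite('pics/'+n,cv2.cvtColor(f,cv2.COLOR_RGB2BGR))
E
python3 - <<'E'
from h import *
print(status.state())
C={}
for n in ("scene","top"):
    f,K,V=shot(n); C[n]=(K,V); save(n+'1.png',f)
    print(n,'cam at',np.linalg.inv(V)[:3,3].round())
    for l in ("logger","port","reset_face","post_axis","cap_top","block","stylus","driver_red","driver_green","spray_can","test_board","spool"):
        print(l,[(np.round(d["uv"]).tolist(),round(d["conf"],2)) for d in spotter.spot_point(l,n)][:4],[(np.round(d["rect"]).tolist(),round(d["conf"],2)) for d in spotter.spot_in(l,n)][:3] if l in("stylus","logger","cap_top") else '')
E
```

```text
pics
{'clock': 0.0, 'joint_pos': array([-72.35739989,  26.89582491,  -2.78411002,  87.87353759,
         1.38052412,  65.37499248,  -4.71453601]), 'dq': array([ 0.05985718,  0.01241039, -0.09971842,  0.133761  ,  0.10246235,
       -0.07482416,  0.02811314]), 'joint_efforts': array([ 4.94534306e-04, -5.10303819e+01, -4.60225786e-02, -2.37712079e+01,
        1.08409571e-02,  7.45371566e-03,  4.51231790e-05]), 'tool_pos': array([222.88866989, 636.560398  , 249.28017434]), 'ee_rot': array([-1.79889256e+02,  3.89882709e-03,  1.60703977e+02]), 'ft_force': array([-1.28966411, -0.19318338, -0.36092525]), 'torque': array([ 0.01372332, -0.00773183,  0.01754798]), 'finger_force': 0.0, 'grip_width': 85.48009651898681}
scene cam at [1401. -119.  675.]
logger [([219.0, 185.0], 0.94), ([235.0, 246.0], 0.71), ([279.0, 307.0], 0.7)] [([178.0, 143.0, 254.0, 206.0], 0.85), ([198.0, 202.0, 268.0, 270.0], 0.72), ([250.0, 273.0, 315.0, 342.0], 0.69)]
port [([206.0, 158.0], 0.9), ([222.0, 218.0], 0.89), ([273.0, 286.0], 0.8)] 
reset_face [([201.0, 166.0], 0.72), ([272.0, 290.0], 0.69)] 
post_axis [([217.0
[... 788 characters left out ...]
91), ([458.0, 317.0], 0.63), ([415.0, 192.0], 0.56), ([306.0, 230.0], 0.28)] 
reset_face [([416.0, 193.0], 0.94), ([364.0, 104.0], 0.76), ([454.0, 313.0], 0.7)] 
post_axis [([358.0, 87.0], 0.98), ([440.0, 304.0], 0.85), ([408.0, 177.0], 0.68)] 
cap_top [([463.0, 322.0], 0.77), ([404.0, 193.0], 0.71), ([371.0, 100.0], 0.66)] [([449.0, 309.0, 470.0, 334.0], 0.65), ([394.0, 184.0, 408.0, 201.0], 0.57), ([185.0, 164.0, 254.0, 204.0], 0.46)]
block [] 
stylus [([240.0, 190.0], 0.57)] [([228.0, 182.0, 239.0, 191.0], 0.38)]
driver_red [([208.0, 186.0], 0.5)] 
driver_green [([223.0, 182.0], 0.65)] 
spray_can [([305.0, 176.0], 0.66)] 
test_board [([307.0, 143.0], 0.81)] 
spool [([303.0, 233.0], 0.81)]
```

View pics/scene1.png

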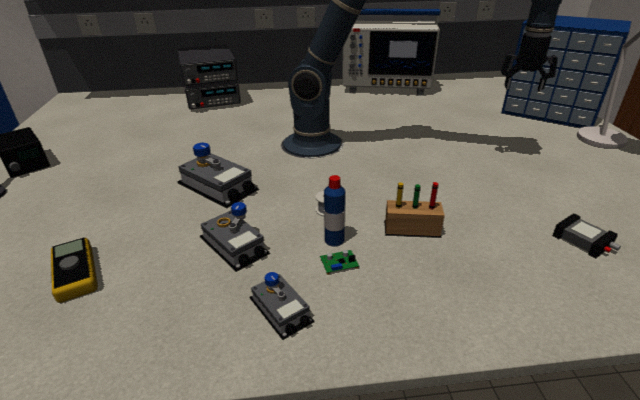

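View pics/top1.png

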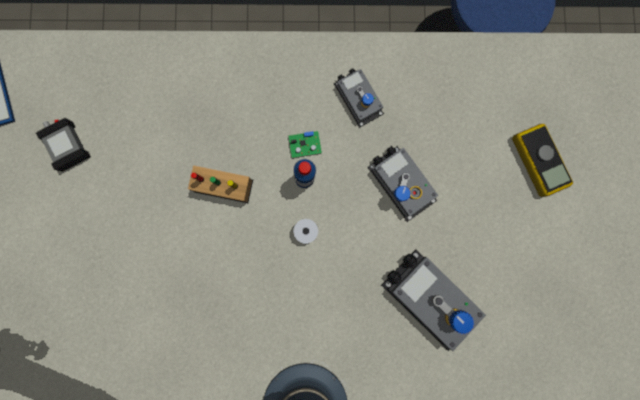

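```bash
cat > m1.py <<'E'
from h import *
fs,Ks,Vs=shot("scene"); ft,Kt,Vt=shot("top")
S=lambda *u:(Ks,Vs,u); T=lambda *u:(Kt,Vt,u)
for n,a,b in [("port A",(206,158),(366,106)),("port B",(222,218),(415,192)),("port C",(273,286),(458,317)),
 ("capA",(201,146),(371,100)),("capB",(240,206),(404,193)),("capC",(272,278),(463,322)),
 ("postA",(217,161),(358,87)),("postB",(232,222),(408,177)),("postC",(281,292),(440,304)),("styTop",(403,184),(233,186)),("can",(336,242),(305,176)),("spool",(323,212),(303,233)),("board",(342,263),(307,143))]:
    print(n,tri([S(*a),T(*b)]).round(1))
for n,a,b in (("A",(366,106),(358,87)),("B",(415,192),(408,177)),("C",(458,317),(440,304))):
    p=atz(Kt,Vt,a,58);q=atz(Kt,Vt,b,72.5);print(n,p.round(),q.round(),np.linalg.norm((p-q)[:2]))
E
python3 m1.py
```

```text
port A [ 685.7 -188.1  304.3]
port B [ 532.6 -274.5   65.9]
port C [ 220.3 -340.7 -362.4]
capA [ 689.7 -193.   330.4]
capB [ 527.3 -232.8   96.1]
capC [ 212.2 -341.9 -327.1]
postA [ 717.8 -167.7  314.5]
postB [ 568.3 -250.3   78. ]
postC [ 249.4 -304.  -386.7]
styTop [542.3 171.9 133.6]
can [582.5   2.4  -0.6]
spool [432.   -2.4 -11. ]
board [6.698e+02 4.000e-01 6.200e+00]
A [ 753. -156.   58.] [ 797. -135.   72.] 49.22589846755914
B [ 533. -275.   58.] [ 569. -255.   72.] 41.03278036373322
C [ 229. -371.   58.] [ 262. -324.   72.] 58.24757016209314
```

The scene picture shows three loggers at about (219,178), (235,237) and (280,303), the tool block at (414,218) and the stylus, which is yellow, at (400,195). In the top picture the same loggers are at (433,300), (403,182) and (359,97). The tools at the block are red (196,176), green (214,181) and yellow (232,184).

Could be taken for the thing wanted:
- Loggers: three sizes, at the top pixels above.
- Stylus: the red and green drivers.

I'll check the middle logger's size by overlaying its expected outline.

```bash
cat > m2.py <<'E'
from h import *
fs,Ks,Vs=shot("scene"); ft,Kt,Vt=shot("top")
for n,a,b in [("portC",(206,158),(458,317)),("portA",(273,286),(366,106)),("capC",(201,146),(463,322)),("capA",(272,278),(371,100)),("postC",(217,161),(440,304)),("postA",(281,292),(358,87))]:
    print(n,tri([(Ks,Vs,a),(Kt,Vt,b)]).round(1))
p=np.array([533,-275.]);q=np.array([569,-255.]);x=(q-p)/np.linalg.norm(q-p);y=np.array([-x[1],x[0]]);c=(p+q)/2+12*x
f=cv2.resize(ft[130:240,180:450],None,fx=2.9,fy=2.9,interpolation=cv2.INTER_CUBIC)
for w,h,z in((178,98,6),(150,90,50)):
    P=[proj(Kt,Vt,[*(c+i*w/2*x+j*h/2*y),z]) for i,j in((1,1),(1,-1),(-1,-1),(-1,1))]
    cv2.polylines(f,[((np.array(P)-[180,130])*2.9).astype(int)],True,(255,0,0),1)
save('crop1.png',f); print(c,np.degrees(np.arctan2(x[1],x[0])))
E
python3 m2.py
```

```text
portC [ 235.5 -352.1   88.9]
portA [ 758.5 -157.    39.1]
capC [ 231.5 -355.5  126.2]
capA [ 764.7 -161.    69.2]
postC [ 265.8 -313.1   90.7]
postA [ 800.7 -137.1   61.6]
[ 561.48988731 -259.17228483] 29.054604099077146
```

View pics/crop1.png

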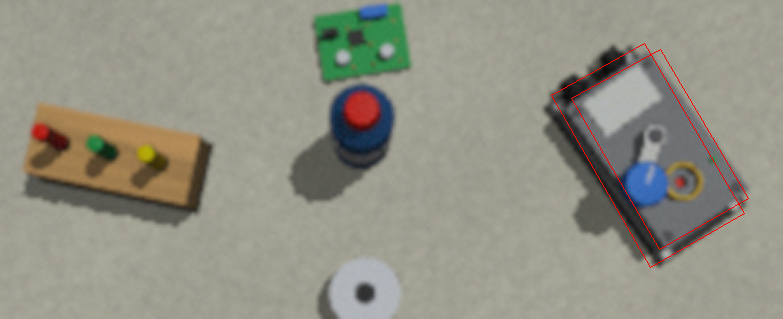

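The crop's drawn 178 x 98 mm outline fits the middle logger, so that is the one meant. Its cap is at crop (646,184), beside the open collar at (684,182) with the red button visible. The stylus is the yellow tool at crop (152,155). Moving off.

```bash
python3 -m creep '[-1,0.7,-1,0.2,-0.9,-1,0.7,-1,0.2,-0.9,-1,0.7,-1,0.2,-0.9,-1,0.7,-1,0.2,-0.9,-1,0.7,-1,0.2,-0.9]'
python3 -m creep '[-1,0.7,-1,0,-0.9,-1,0.7,-1,0,-0.9,-1,0.7,-1,0,-0.9,-1,0.7,-1,0,-0.9,-1,0.7,-1,0,-0.9]'
python3 -m creep '[-1,0.45,-0.8,0,-0.93,-1,0.45,-0.8,0,-0.93,-1,0.45,-0.8,0,-0.93,-1,0.45,-0.8,0,-0.93,-1,0.45,-0.8,0,-0.93]'
```

```text
clock: 2.3
tool_pos: [333.3, 482.3, 282.0]
ee_rot: [179.9, 0.1, 133.1]
ft_force: [-0.2, 0.1, -0.8]
grip_width: 85.3
finger_force: 0.0
clock: 2.8
tool_pos: [436.4, 332.3, 280.7]
ee_rot: [179.9, 0.1, 106.2]
ft_force: [0.3, -0.3, 0.7]
grip_width: 85.6
finger_force: 0.0
clock: 3.3
tool_pos: [500.6, 217.6, 280.3]
ee_rot: [-180.0, -0.0, 78.8]
ft_force: [-0.3, 1.1, 0.4]
grip_width: 85.2
finger_force: 0.0
```

```bash
python3 - <<'E'
from h import *
f,K,V=shot("wrist"); save('w1.png',f); np.savez('w1.npz',K=K,V=V)
print(np.linalg.inv(V)[:3].round(2))
for p in([542,172,140],[548,213,136],[556,254,144]): print(proj(K,V,p))
for l in("stylus","driver_green","driver_red"):
    print(l,spotter.spot_in(l,"wrist")[:3])
E
```

```text
[[ 9.8000e-01 -1.9000e-01 -5.0000e-02  5.1305e+02]
 [-1.9000e-01 -9.4000e-01 -2.6000e-01  2.8488e+02]
 [-0.0000e+00  2.7000e-01 -9.6000e-01  4.0437e+02]]
[378.59623817 233.00237247]
[377.62340224 183.63322862]
[381.83568325 132.39037258]
stylus [{'rect': [364.0, 201.8, 391.6, 238.7], 'conf': 0.71}]
driver_green [{'rect': [365.9, 161.7, 393.1, 189.7], 'conf': 0.66}]
driver_red [{'rect': [370.8, 117.9, 403.0, 137.4], 'conf': 0.65}]
```

View pics/w1.png

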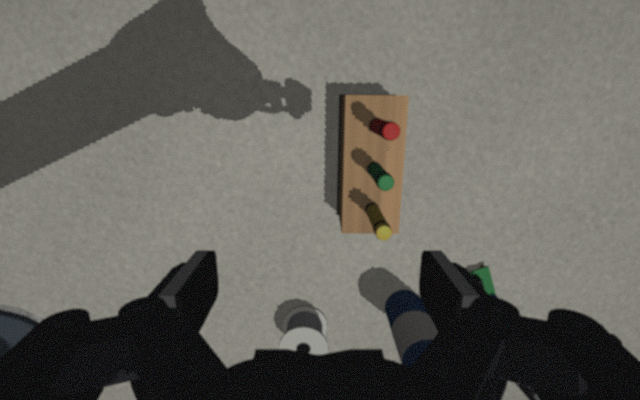

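The wrist picture shows the block with red (391,130), green (386,183) and yellow (384,232) handle tops. I'll triangulate the yellow top against the top and scene views.

```bash
cat >> h.py <<'E'
def blob(f,lo,hi,roi):
    x0,y0,x1,y1=roi; m=cv2.inRange(cv2.cvtColor(f[y0:y1,x0:x1],cv2.COLOR_RGB2HSV),lo,hi)
    n,l,s,c=cv2.connectedComponentsWithStats(m); k=1+np.argmax(s[1:,4]); return c[k]+[x0,y0],s[k]
E
python3 - <<'E'
from h import *
w=np.load('w1.npz');W=(w['K'],w['V'])
fw=cv2.cvtColor(cv2.imread('pics/w1.png'),cv2.COLOR_BGR2RGB)
uv,s=blob(fw,(20,120,110),(35,255,255),(350,190,410,245));print(uv,s)
ft,Kt,Vt=shot("top");ut,st=blob(ft,(20,120,110),(35,255,255),(220,170,250,200));print(ut,st)
fs,Ks,Vs=shot("scene");us,ss=blob(fs,(18,120,60),(38,255,255),(390,170,410,215));print(us,ss)
p=tri([(*W,uv),(Kt,Vt,ut)]);print(p)
print(tri([(*W,uv),(Kt,Vt,ut),(Ks,Vs,(us[0],ss[1]+2))]))
for z in(138,140): print(atz(*W,uv,z),atz(Kt,Vt,ut,z),atz(Ks,Vs,(us[0],ss[1]+2),z))
a=atz(*W,(391,130),144);b=atz(*W,(386,183),136);c=atz(*W,(384,232),140)
print(a,b,c, np.degrees(np.arctan2(*(a-c)[[1,0]])))
E
```

```text
[383.53892216 232.20958084] [ 26  36  16  14 167]
[229.86842105 182.39473684] [ 7  9  7  8 38]
[398.8        196.73333333] [ 6 19  7 16 75]
[547.45793979 170.33811848 136.44661041]
[501.94262247 184.81348066 450.05443735]
[546.40014659 171.0446713  138.        ] [548.12921112 170.08113579 138.        ] [-1472.82120746   728.54675094   138.        ]
[546.14976741 171.89936496 140.        ] [547.88216706 169.72294904 140.        ] [-1462.11763032   725.38937117   140.        ]
[563.05660752 254.41864396 144.        ] [554.75937731 212.1997777  136.        ] [546.55392808 172.00987691 140.        ] 78.67607869489085
```

```bash
python3 -m creep '[-1,0.309,-0.307,-0.3,0,-1,0.309,-0.307,-0.3,0,-1,0.309,-0.307,-0.5,0,-1,0.309,-0.307,-0.6,0,-1,0.309,-0.307,-0.6,0]'
python3 -m creep '[-1,0,0,-0.25,0,-1,0,0,-0.5,0,-1,0,0,-0.5,0,-1,0,0,-0.5,0,1,0,0,-0.5,0,1,0,0,-0.5,0,1,0,0,-0.5,0,1,0,0,-0.5,0,1,0,0,-0.5,0,1,0,0,-0.5,0]' 50
```

```text
clock: 4.1
tool_pos: [545.2, 171.1, 187.9]
ee_rot: [-179.8, 0.2, 78.9]
ft_force: [-0.5, -0.1, 0.4]
grip_width: 85.5
finger_force: 0.0
clock: 5.1
tool_pos: [547.1, 171.2, 115.9]
ee_rot: [180.0, -0.0, 78.8]
ft_force: [-0.8, 0.3, 4.1]
grip_width: 12.4
finger_force: 48.6
```

```bash
python3 -m creep '[1,0,0,0.1,0,1,0,0,0.3,0,1,0,0,0.6,0,1,0,0,0.9,0,1,0,0,1,0,1,0,0,1,0]'
python3 -m creep '[1,0,-0.3,0.3,0,1,-0.1,-0.6,0.4,0,1,-0.1,-1,0.4,0,1,-0.1,-1,0.4,0,1,-0.1,-1,0.4,0]'
python3 - <<'E'
from h import *
f,K,V=shot("wrist"); save('w2.png',f); np.savez('w2.npz',K=K,V=V); s=status.state(); print(s['tool_pos'],s['ee_rot'],s['grip_width'])
p=s['tool_pos']
for d in(-105,-45,0,25): print(d,proj(K,V,p+[0,0,d]))
print(spotter.spot_in("stylus","wrist"),spotter.spot_point("stylus","wrist"))
E
```

```text
clock: 5.7
tool_pos: [548.5, 171.2, 269.1]
ee_rot: [179.7, -0.2, 78.8]
ft_force: [-0.6, 0.6, -1.0]
grip_width: 12.6
finger_force: 48.9
clock: 6.2
tool_pos: [530.9, 16.4, 324.8]
ee_rot: [-179.9, 0.1, 78.4]
ft_force: [0.6, 0.7, -0.6]
grip_width: 12.8
finger_force: 48.9
[531.07428822  19.49293072 324.46531383] [-1.79903131e+02  1.98741959e-02  7.85937685e+01] 12.919669816859892
-105 [319.10146927 198.49618125]
-45 [319.25978306 229.46400085]
0 [319.46587659 269.77803152]
25 [319.64845977 305.49319513]
[{'rect': [312.4, 264.8, 413.7, 354.3], 'conf': 0.72}] [{'uv': [321.0, 201.5], 'conf': 0.68}, {'uv': [419.3, 146.1], 'conf': 0.68}]
```

View pics/w2.png

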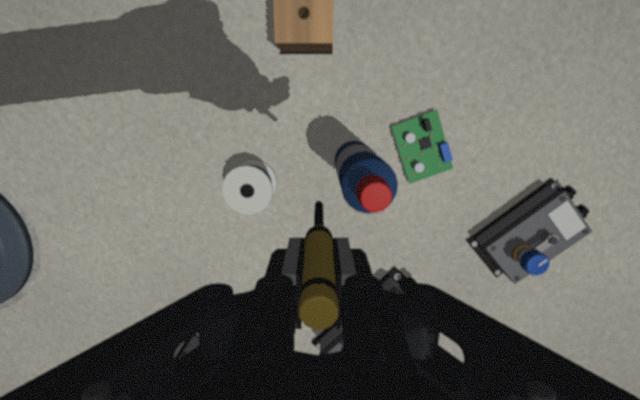

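The stylus is held straight, with its tip at (319,203), and its hole in the block is at (304,12). The logger's port is at (520,252), beside the cap at (537,263). I'll move over the port.

```bash
python3 -m creep '[1,0,-0.33,0,0,1,0,-0.66,0,0,1,0,-1,0,0,1,0,-1,0,0]'
python3 -m creep '[1,0,-0.3,-0.1,0,1,0,-0.6,-0.2,0,1,0,-0.9,-0.35,0,1,0,-0.97,-0.5,0,1,0,-0.97,-0.5,0,1,0,-0.97,-0.5,0]'
python3 - <<'E'
from h import *
f,K,V=shot("wrist"); save('w3.png',f); np.savez('w3.npz',K=K,V=V); s=status.state(); print(s['tool_pos'],s['ee_rot'])
p=s['tool_pos']
for d in(-105,): print(d,proj(K,V,p+[0,0,d]))
print('port58',proj(K,V,[533,-275,58]),'btn',proj(K,V,[533,-275,44]))
for l in("port","reset_face","cap_top","post_axis"): print(l,spotter.spot_point(l,"wrist")[:2])
save('w3c.png',cv2.resize(f[100:300,200:440],None,fx=3,fy=3,interpolation=cv2.INTER_CUBIC))
E
```

```text
clock: 6.75
tool_pos: [530.8, -135.3, 325.1]
ee_rot: [180.0, 0.2, 78.3]
ft_force: [0.7, 0.3, -0.3]
grip_width: 12.6
finger_force: 48.9
clock: 7.35
tool_pos: [532.8, -272.1, 249.5]
ee_rot: [-179.9, -0.1, 79.0]
ft_force: [-0.3, 1.2, 0.6]
grip_width: 12.6
finger_force: 48.9
[ 533.33452155 -272.01605962  250.44952468] [ 1.79995489e+02 -6.27055916e-02  7.90192715e+01]
-105 [320.49138269 203.30291604]
port58 [320.33407481 180.04232378] btn [320.27788831 176.93754524]
port [{'uv': [322.0, 181.9], 'conf': 0.92}, {'uv': [41.4, 316.9], 'conf': 0.81}]
reset_face [{'uv': [54.9, 306.5], 'conf': 0.94}, {'uv': [319.8, 173.8], 'conf': 0.87}]
cap_top [{'uv': [298.6, 142.0], 'conf': 0.69}]
post_axis [{'uv': [357.2, 147.6], 'conf': 0.75}, {'uv': [46.7, 280.0], 'conf': 0.67}]
```

View pics/w3c.png

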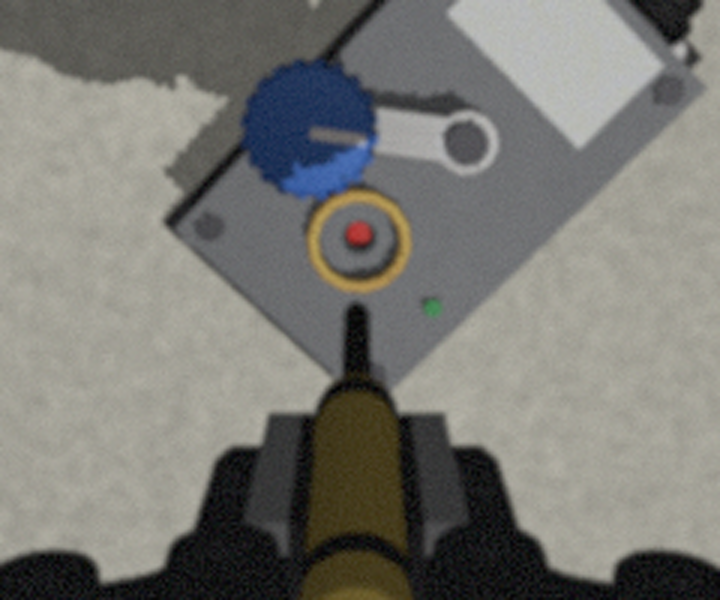

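The close crop shows the collar centred at full-image (319.7,180.3), the red button at (319.3,178.3), the stylus tip at (319,202), and the cap clear of the port.

```bash
python3 - <<'E'
from h import *
L=lambda n:(lambda w:(w['K'],w['V']))(np.load(n))
W3=L('w3.npz');W2=L('w2.npz')
ft,Kt,Vt=shot("top"); fs,Ks,Vs=shot("scene")
f2=cv2.cvtColor(cv2.imread('pics/w2.png'),cv2.COLOR_BGR2RGB)
f3=cv2.cvtColor(cv2.imread('pics/w3.png'),cv2.COLOR_BGR2RGB)
r3,s3=blob(f3,(0,130,90),(8,255,255),(300,160,340,195));print(r3,s3)
tu,ts=[x for x in blob(ft,(0,130,90),(8,255,255),(405,182,425,202))];print(tu,ts)
g3,gs=blob(f3,(12,90,80),(28,255,255),(295,155,345,200));print('ring',g3,gs)
gt,gts=blob(ft,(12,70,80),(30,255,255),(405,182,425,202));print('ringtop',gt,gts)
print('portW3',atz(*W3,(319.7,180.3),58),'btn',atz(*W3,r3,44),'tip',atz(*W3,(319,202.5),145.4))
print('top port',atz(Kt,Vt,gt,58),'btn',atz(Kt,Vt,tu,44))
print('tri',tri([(*W3,(319.7,180.3)),(Kt,Vt,gt)]),tri([(*W3,r3),(Kt,Vt,tu)]))
print(status.state()['tool_pos'])
print('post',atz(*W3,(200+466/3,100+142/3),72.5),'cap',atz(*W3,(200+310/3,100+130/3),97))
E
```

```text
[319.27272727 177.43181818] [16 14  8  7 44]
[414.         192.28571429] [8 9 3 3 7]
ring [319.39454094 179.94789082] [  7   8  35  34 403]
ringtop [416.63235294 191.97058824] [ 5  4 13 13 68]
portW3 [ 532.35844575 -275.1315409    58.        ] btn [ 531.92396953 -275.30173893   44.        ] tip [ 532.41526622 -271.25272991  145.4       ]
top port [ 533.41127227 -279.16039675   58.        ] btn [ 534.01364322 -276.35676678   44.        ]
tri [ 532.40106087 -273.19635067   73.73848878] [ 532.51895713 -272.07344408   59.47931266]
[ 532.46349489 -273.67487097  251.13190837]
post [ 569.65046466 -248.56022346   72.5       ] cap [ 526.76428828 -233.73364589   97.        ]
```

```bash
python3 -m creep '[1,0,-0.015,-0.2,0,1,0,-0.015,-0.4,0,1,0,-0.015,-0.47,0,1,0,-0.015,-0.47,0,1,0,-0.015,-0.47,0,1,0,-0.015,-0.47,0]'
python3 - <<'E'
from h import *
f,K,V=shot("wrist"); save('w4.png',f); np.savez('w4.npz',K=K,V=V); p=status.state()['tool_pos'];print(p)
print('tip exp',proj(K,V,p+[0,0,-105.5]),'port',proj(K,V,[532.3,-275.2,58]))
g,gs=blob(f,(12,90,80),(28,255,255),(280,140,360,220));print('ring',g,gs)
r,rs=blob(f,(0,130,90),(8,255,255),(300,140,340,215));print(r,rs)
save('w4c.png',cv2.resize(f[140:260,260:380],None,fx=5,fy=5,interpolation=cv2.INTER_CUBIC))
E
```

```text
clock: 8.3
tool_pos: [532.8, -277.3, 181.5]
ee_rot: [179.8, 0.0, 78.8]
ft_force: [-0.1, 0.4, -0.3]
grip_width: 12.8
finger_force: 48.9
[ 532.66968099 -277.21646364  181.36551174]
tip exp [318.89443206 202.59218768] port [317.78522569 193.42008957]
ring [317.08665511 191.04332756] [ 15  31  44  43 577]
[316.81081081 189.16216216] [12 45 11  9 74]
```

View pics/w4c.png

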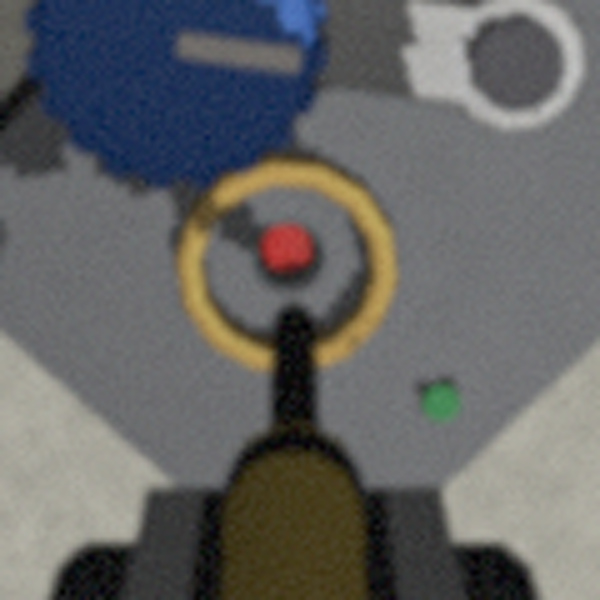

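The tip's edge is at (319,202), the ring centre at (317.8,192.8) and the button at (317.6,190). The tip must go about 3 mm towards +y, and I'll look again just inside the collar.

```bash
python3 -m creep '[1,-0.001,0.02,0,0,1,-0.001,0.02,-0.06,0,1,-0.001,0.02,-0.135,0,1,-0.001,0.02,-0.135,0,1,-0.001,0.02,-0.135,0]'
python3 - <<'E'
from h import *
f,K,V=shot("wrist"); save('w5.png',f); p=status.state()['tool_pos'];print(p)
print('tip exp',proj(K,V,p+[0,0,-105.5]),'port58',proj(K,V,[532.3,-275,58]),'mouth50',proj(K,V,[532.3,-275,50]),'px/mm y',proj(K,V,[532.3,-274,50]))
save('w5c.png',cv2.resize(f[150:250,270:370],None,fx=6,fy=6,interpolation=cv2.INTER_CUBIC))
E
```

```text
clock: 8.85
tool_pos: [531.3, -273.6, 158.8]
ee_rot: [-179.9, -0.0, 78.8]
ft_force: [1.1, -0.6, 0.1]
grip_width: 12.5
finger_force: 48.9
[ 531.60661977 -273.81984202  159.27958875]
tip exp [320.16538395 203.19657786] port58 [321.49707756 206.35360329] mouth50 [321.41053353 203.04934843] px/mm y [321.14249667 201.73750912]
```

View pics/w5c.png

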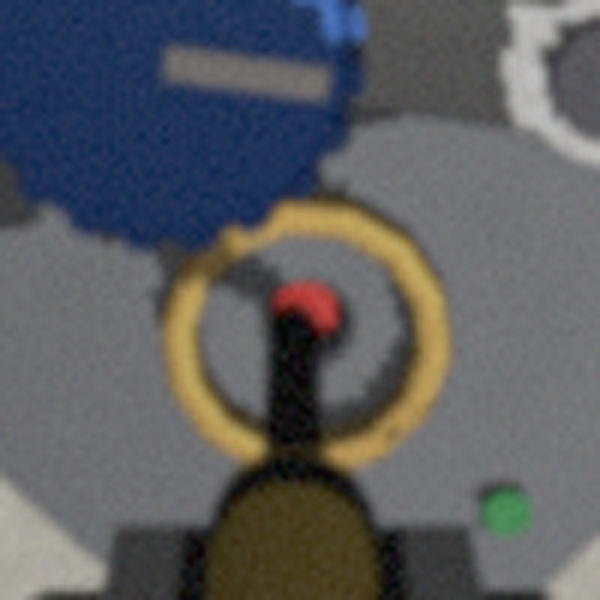

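Tip edge at (319.2,201.7), ring centre at (321.3,206.2) and the button just behind the tip: I need about 1.5 mm more in +x. I'll correct that, then descend into the hole.

```bash
python3 -m creep '[1,0.01,-0.003,0,0,1,0.01,-0.003,0,0,1,0.01,-0.003,-0.03,0,1,0.01,-0.003,-0.055,0,1,0.01,-0.003,-0.055,0,1,0.01,-0.003,-0.055,0]'
python3 - <<'E'
from h import *
f,K,V=shot("wrist"); save('w6.png',f)
import time
s=status.state();print(s['tool_pos'],s['ft_force'])
p=s['tool_pos'];print('tip exp',proj(K,V,p+[0,0,-105.5]),'port58',proj(K,V,[532.3,-275,58]))
g=cv2.cvtColor(f,cv2.COLOR_RGB2GRAY)
for r in range(200,222,3): print(r,' '.join(map(str,g[r,302:342])))
E
```

```text
clock: 9.5
tool_pos: [533.1, -274.1, 151.1]
ee_rot: [-180.0, -0.0, 78.8]
ft_force: [1.0, -0.1, -0.2]
grip_width: 12.8
finger_force: 48.9
[ 533.20681402 -274.15965428  151.27232664] [ 0.48922598 -0.60472561 -0.3811055 ]
tip exp [319.73135456 202.89672791] port58 [318.71927855 209.53003615]
200 105 111 115 102 98 92 88 72 65 61 60 60 58 46 50 56 63 73 89 95 99 102 106 115 114 116 114 114 118 110 99 86 109 138 152 157 170 156 140 112
203 110 113 115 116 116 120 112 100 73 57 59 56 69 42 26 8 18 18 15 35 47 48 67 86 105 115 116 116 115 114 108 96 70 73 105 135 153 163 166 146
206 116 112 117 117 114 112 115 110 98 74 59 65 61 38 21 25 21 7 9 11 38 32 48 67 93 111 120 114 114 119 116 102 84 65 84 111 140 157 158 147
209 114 110 114 118 117 114 114 116 105 87 69 49 33 14 6 17 7 26 13 28 20 39 56 75 100 112 114 116 116 118 114 110 94 73 66 98 129 148 158 156
212 115 113 113 112 113 114 116 116 117 107 101 83 61 27 17 10 17 15 12 28 40 64 93 108 117 117 116 114 115 107 98 72 62 59 62 93 134 147 159 161
215 95 107 112 117 115 112 113 118 116 116 115 100 63 26 21 18 16 7 25 18 42 82 108 119 114 117 115 101 86 72 63 60 58 63 91 126 138 140 156 145
218 83 76 92 109 116 114 116 119 116 117 113 98 68 30 6 13 16 21 13 10 37 76 105 119 109 104 86 69 60 61 53 48 61 96 129 144 156 150 141 120
221 144 111 78 62 60 69 82 100 109 109 108 96 55 22 9 7 7 16 10 13 16 52 62 61 67 60 57 58 61 54 77 102 126 142 144 145 139 121 115 116
```

In the hole with no side force. Press gently.

```bash
python3 -m creep '[1,0,0,-0.015,0,1,0,0,-0.025,0,1,0,0,-0.035,0,1,0,0,-0.043,0,1,0,0,-0.043,0]'
```

```text
clock: 10.05
tool_pos: [533.5, -274.4, 145.4]
ee_rot: [179.9, 0.0, 78.8]
ft_force: [0.0, -0.2, 3.6]
grip_width: 12.8
finger_force: 49.4
```

```bash
python3 -m creep '[1,0,0,-0.007,0,1,0,0,-0.013,0,1,0,0,-0.013,0,1,0,0,-0.013,0]'
```

```text
clock: 10.45
tool_pos: [533.9, -274.8, 144.8]
ee_rot: [179.9, -0.0, 78.8]
ft_force: [-1.4, 0.3, 13.4]
grip_width: 12.7
finger_force: 50.4
```

13 N means it has bottomed. Hold, then retract.

```bash
python3 -m creep '[1,0,0,0,0,1,0,0,0,0,1,0,0,0,0,1,0,0,0,0,1,0,0,0,0,1,0,0,0,0,1,0,0,0,0,1,0,0,0,0,1,0,0,0,0]'
python3 -m creep '[1,0,0,0,0,1,0,0,0,0,1,0,0,0,0,1,0,0,0,0,1,0,0,0,0,1,0,0,0,0]'
python3 -m creep '[1,0,0,0.04,0,1,0,0,0.1,0,1,0,0,0.3,0,1,0,0,0.6,0,1,0,0,0.9,0,1,0,0,1,0,1,0,0,1,0]'
python3 -m creep '[1,0,0.3,0.22,0,1,0,0.6,0.22,0,1,0,0.9,0.22,0,1,0,1,0.22,0,1,0,1,0.22,0]'
python3 -m creep '[1,0,0.3,0,0,1,0,0.6,0,0,1,0,0.9,0,0,1,0,1,0,0,1,0,1,0,0]'
```

```text
clock: 11.35
tool_pos: [533.9, -274.8, 144.8]
ee_rot: [179.9, -0.0, 78.8]
ft_force: [-1.8, 1.5, 12.0]
grip_width: 12.7
finger_force: 50.4
clock: 11.95
tool_pos: [533.9, -274.7, 144.8]
ee_rot: [179.9, -0.0, 78.8]
ft_force: [-2.2, 1.1, 12.4]
grip_width: 12.5
finger_force: 50.4
clock: 12.65
tool_pos: [534.0, -274.8, 295.3]
ee_rot: [179.7, 0.0, 78.8]
ft_force: [-1.0, -0.3, -0.1]
grip_width: 12.8
finger_force: 49.1
clock: 13.15
tool_pos: [532.6, -120.0, 323.6]
ee_rot: [-179.7, -0.0, 79.2]
ft_force: [-0.5, -0.1, 0.0]
grip_width: 12.9
finger_force: 49.1
clock: 13.65
tool_pos: [532.9, 27.4, 324.4]
ee_rot: [-179.9, 0.1, 79.0]
ft_force: [0.8, -0.6, -0.6]
grip_width: 13.0
finger_force: 49.1
```

```bash
python3 -m creep '[1,0.03,0.3,0,0,1,0.06,0.6,0,0,1,0.095,0.9,-0.2,0,1,0.095,0.96,-0.5,0,1,0.095,0.96,-0.8,0,1,0.095,0.96,-0.84,0,1,0.095,0.96,-0.84,0,1,0.095,0.96,-0.84,0]'
python3 - <<'E'
from h import *
f,K,V=shot("wrist"); save('w7.png',f); p=status.state()['tool_pos'];print(p)
print('tip exp',proj(K,V,p+[0,0,-105.5]),'hole',proj(K,V,[547,171.2,70]))
save('w7c.png',cv2.resize(f[150:250,270:370],None,fx=6,fy=6,interpolation=cv2.INTER_CUBIC))
E
```

```text
clock: 14.45
tool_pos: [549.5, 168.1, 202.1]
ee_rot: [179.8, -0.1, 78.6]
ft_force: [0.3, 0.7, 0.3]
grip_width: 13.1
finger_force: 49.1
[549.53744604 168.68450617 202.52250413]
tip exp [318.90983448 202.3529484 ] hole [314.90208487 190.12294875]
```

View pics/w7c.png

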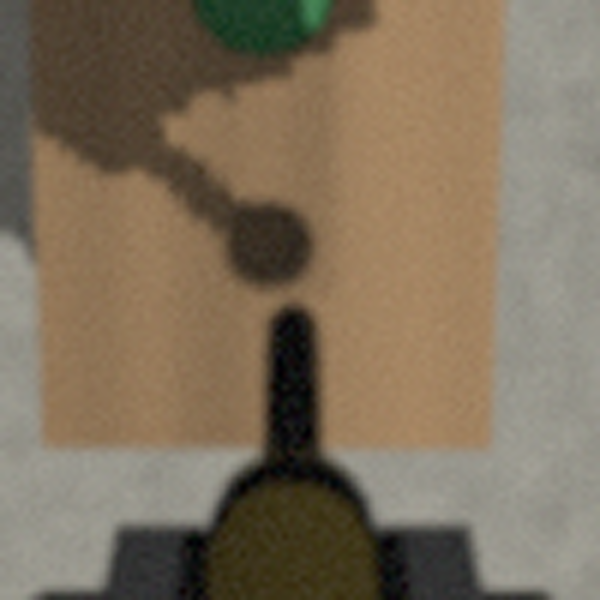

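Hole at (315,190.7), tip edge at (318.7,200.8): shift about (-2.5,+2.9) mm, then lower a little into the hole.

```bash
python3 -m creep '[1,-0.0167,0.0193,0,0,1,-0.0167,0.0193,-0.06,0,1,-0.0167,0.0193,-0.12,0,1,-0.0167,0.0193,-0.14,0,1,-0.0167,0.0193,-0.14,0]'
python3 -m creep '[1,0,0,-0.03,0,1,0,0,-0.06,0,1,0,0,-0.09,0,1,0,0,-0.1,0,1,0,0,-0.1,0]'
python3 - <<'E'
from h import *
f,K,V=shot("wrist"); save('w8.png',f); s=status.state();print(s['tool_pos'],s['ft_force'])
E
```

```text
clock: 15.0
tool_pos: [544.4, 172.6, 178.0]
ee_rot: [-179.9, 0.1, 78.8]
ft_force: [0.3, -0.7, -0.0]
grip_width: 12.8
finger_force: 49.1
clock: 15.5
tool_pos: [544.9, 172.6, 163.6]
ee_rot: [-180.0, 0.0, 78.8]
ft_force: [0.8, -1.3, -0.2]
grip_width: 12.7
finger_force: 49.0
[544.96731619 172.6286171  163.81204652] [-0.15338944 -0.2923149  -0.11702995]
```

```bash
python3 -m creep '[1,0.013,-0.007,0,0,1,0.013,-0.007,-0.05,0,1,0.013,-0.007,-0.15,0,1,0.013,-0.007,-0.23,0,1,0.013,-0.007,-0.26,0,1,0.013,-0.007,-0.28,0,1,0.013,-0.007,-0.29,0,1,0.013,-0.007,-0.29,0]'
```

```text
clock: 16.35
tool_pos: [547.1, 171.7, 120.4]
ee_rot: [180.0, -0.0, 78.8]
ft_force: [0.6, -0.5, 0.6]
grip_width: 12.8
finger_force: 49.0
```

```bash
python3 -m creep '[1,0,0,-0.01,0,1,0,0,-0.02,0,1,0,0,-0.027,0,1,0,0,-0.027,0]'
```

```text
clock: 16.75
tool_pos: [546.8, 171.7, 116.3]
ee_rot: [-180.0, -0.0, 78.8]
ft_force: [0.1, 0.2, -0.2]
grip_width: 12.7
finger_force: 49.0
```

```bash
python3 -m creep '[1,0,0,-0.006,0,1,0,0,-0.01,0,1,0,0,-0.01,0]'
python3 -m creep '[0.4,0,0,0,0,0,0,0,0,0,-0.5,0,0,0,0,-1,0,0,0,0,-1,0,0,0,0,-1,0,0,0,0,-1,0,0,0,0]'
```

```text
clock: 17.05
tool_pos: [547.1, 171.8, 115.8]
ee_rot: [180.0, -0.0, 78.8]
ft_force: [-1.5, -0.4, 6.6]
grip_width: 12.6
finger_force: 49.7
clock: 17.75
tool_pos: [546.9, 171.7, 114.8]
ee_rot: [180.0, 0.0, 78.8]
ft_force: [-0.3, -0.3, -0.2]
grip_width: 85.3
finger_force: 0.0
```

Seated (6 N contact) and released. Lift and go to the cap, gripper open.

```bash
python3 -m creep '[-1,0,0,0.2,0,-1,0,0,0.5,0,-1,0,0,0.8,0,-1,0,0,1,0,-1,0,0,1,0]'
python3 -m creep '[-1,-0.02,-0.33,0.05,0,-1,-0.1,-0.66,0.05,0,-1,-0.13,-1,0.05,0,-1,-0.13,-1,0.05,0]'
python3 -m creep '[-1,0,-0.33,0,0,-1,0,-0.66,0,0,-1,0,-1,0,0,-1,0,-1,0,0]'
python3 -m creep '[-1,0,-0.33,0,0,-1,0,-0.7,0,0,-1,0,-0.7,0,0,-1,0,-0.7,0,0,-1,0,-0.7,0,0,-1,0,-0.7,0,0]'
python3 - <<'E'
from h import *
s=status.state();print(s['tool_pos'],s['joint_pos'].round(1))
f,K,V=shot("wrist"); save('w9.png',f); np.savez('w9.npz',K=K,V=V)
g,gs=blob(f,(12,90,80),(28,255,255),(200,120,440,290));print('ring',g,gs,atz(K,V,g,58))
b,bs=blob(f,(105,120,50),(125,255,255),(200,80,440,290));print('cap',b,bs,atz(K,V,b,95))
for l in("port","cap_top","post_axis"):
    r=spotter.spot_point(l,"wrist")[:2]; print(l,[(x['uv'],x['conf'],atz(K,V,x['uv'],dict(port=58,cap_top=97,post_axis=72.5)[l]).round(1)) for x in r])
save('w9c.png',cv2.resize(f[80:290,180:460],None,fx=2.8,fy=2.8,interpolation=cv2.INTER_CUBIC))
# stylus check from top/scene
ft,Kt,Vt=shot("top");print('stylus top px',blob(ft,(20,120,110),(35,255,255),(220,170,250,200)))
fs,Ks,Vs=shot("scene");print('stylus scene',blob(fs,(18,120,60),(38,255,255),(390,170,410,215)))
E
```

```text
clock: 18.25
tool_pos: [549.5, 172.1, 269.9]
ee_rot: [179.5, -0.3, 78.8]
ft_force: [0.2, 0.0, 0.5]
grip_width: 85.5
finger_force: 0.0
clock: 18.65
tool_pos: [525.8, 13.6, 272.1]
ee_rot: [-180.0, 0.2, 78.1]
ft_force: [-0.0, 0.2, 0.6]
grip_width: 85.5
finger_force: 0.0
clock: 19.05
tool_pos: [525.7, -136.2, 272.2]
ee_rot: [180.0, 0.2, 78.1]
ft_force: [-0.6, -0.1, 1.0]
grip_width: 85.0
finger_force: 0.0
clock: 19.65
tool_pos: [528.0, -230.9, 271.9]
ee_rot: [-180.0, -0.1, 79.0]
ft_force: [-0.3, 0.6, -0.0]
grip_width: 85.4
finger_force: 0.0
[ 527.9585959  -230.91593788  271.87615229] [ -9.2  18.6  36.8 101.8 -12.4  63.7  20.7]
ring [331.77655678 214.09157509] [115  77  32  31 273] [ 532.34756509 -277.10544385   58.        ]
cap [316.78947368 182.10526316] [  97   82   41   42 1197] [ 525.35149771 -231.89707961   95.        ]
port [([549.8, 49.5], 0.97, array([ 758.8, -158.1,   58. ])), ([332.0, 213.7], 0.64, array([ 532.7, -276.7,   58. ]))]
cap_top [([320.2, 185.3], 0.98, array([ 527.9, -235. ,   97. ])), ([566.9, 45.3], 0.88, array([ 747.3, -158.2,   97. ]))]
post_axis [([366.1, 186.3], 0.86, array([ 571. , -250.4,   72.5])), ([88.2, 304.7], 0.7, array([ 253.8, -323.8,   72.5]))]
stylus top px (array([229.66666667, 182.22222222]), array([ 7,  9,  7,  7, 36], dtype=int32))
stylus scene (array([399.14864865, 196.68918919]), array([ 6, 19,  7, 16, 74], dtype=int32))
```

View pics/w9c.png

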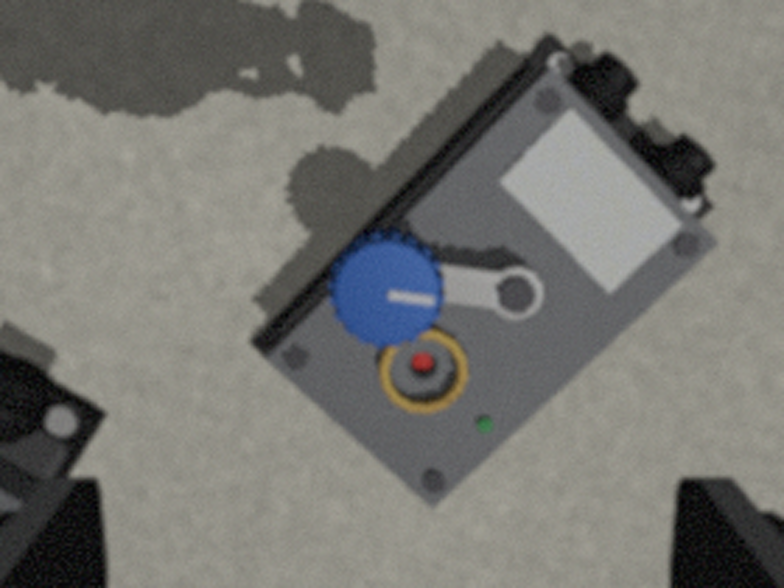

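Cap top at (318.6,183.6), post at (364.6,184.6), ring at (331.1,212.9). The button is out, and the stylus pixels are the same as at the start, so it is seated.

```bash
python3 - <<'E'
from h import *
w=np.load('w9.npz');K,V=w['K'],w['V']
c=atz(K,V,(318.6,183.8),97);q=atz(K,V,(364.6,184.6),72.5);p=atz(K,V,(331.1,212.9),58)
print(c,q,p,np.linalg.norm((c-q)[:2]),np.linalg.norm((p-q)[:2]))
w3=np.load('w3.npz');print('tri cap',tri([(K,V,(318.6,183.8)),(w3['K'],w3['V'],(303.3,143.3))]))
# fit with known: port at P, post at P+46 u(th), cap at post+46 u(th+180-s)
from scipy.optimize import least_squares
P0=np.array([532.8,-275.3])
def m(v):
    P=v[:2];Q=P+46*np.array([np.cos(v[2]),np.sin(v[2])]);a=v[2]+np.pi-v[3];return P,Q,Q+46*np.array([np.cos(a),np.sin(a)])
r=least_squares(lambda v:np.concatenate([m(v)[0]-p[:2],m(v)[1]-q[:2],m(v)[2]-c[:2]]),[533,-275,.6,.95])
print(m(r.x),np.degrees(r.x[2:]),r.fun)
print(status.state()['tool_pos'])
E
```

```text
[ 526.75841813 -233.30256979   97.        ] [ 569.79768775 -248.4162665    72.5       ] [ 531.88847308 -275.67512119   58.        ] 45.61581476901528 46.692116200238814
tri cap [ 526.58311696 -234.00685898   94.00991844]
(array([ 532.24407054, -275.42242465]), array([ 569.74062085, -248.77643593]), array([ 526.45988756, -233.19509691])) [35.39855567 55.19775436] [ 0.35559746  0.25269654 -0.05706689 -0.36016943 -0.29853057  0.10747289]
[ 527.6068741  -232.66930338  272.45816952]
```

```bash
python3 -m creep '[-1,-0.005,-0.004,-0.25,0,-1,-0.005,-0.004,-0.55,0,-1,-0.005,-0.004,-0.85,0,-1,-0.005,-0.004,-0.95,0,-1,-0.005,-0.004,-0.95,0,-1,-0.005,-0.004,-0.95,0,-1,-0.005,-0.004,-0.95,0]'
```

```text
clock: 20.65
tool_pos: [528.2, -234.8, 132.2]
ee_rot: [179.7, 0.0, 78.8]
ft_force: [0.0, -0.4, -0.6]
grip_width: 85.4
finger_force: 0.0
```

```bash
python3 -m creep '[-1,-0.006,0.006,-0.1,0,-1,-0.006,0.006,-0.2,0,-1,-0.006,0.006,-0.22,0,-1,-0.006,0.006,-0.22,0,-1,-0.006,0.006,-0.22,0]'
```

```text
clock: 21.15
tool_pos: [525.8, -233.2, 96.8]
ee_rot: [-180.0, 0.0, 78.8]
ft_force: [-0.4, -0.6, 0.2]
grip_width: 85.3
finger_force: 0.0
```

```bash
python3 -m creep '[0.2,0,0,0,0,0.5,0,0,0,0,1,0,0,0,0,1,0,0,0,0,1,0,0,0,0,1,0,0,0,0,1,0,0,0,0]' 40
```

```text
clock: 21.85
tool_pos: [526.6, -233.3, 97.5]
ee_rot: [179.9, 0.0, 78.8]
ft_force: [2.6, -0.3, 4.4]
grip_width: 34.4
finger_force: 40.3
```

```bash
python3 -m creep '[1,-0.0052,-0.0177,0,0.115,1,-0.0104,-0.0354,0,0.23,1,-0.0135,-0.0536,0,0.345,1,-0.0165,-0.0718,0,0.46,1,-0.0173,-0.09,0,0.575,1,-0.0181,-0.1087,0,0.69,1,-0.0167,-0.127,0,0.805,1,-0.0153,-0.1455,0,0.92,1,-0.0153,-0.1455,0,0.92]'
```

```text
clock: 22.75
tool_pos: [524.1, -255.4, 97.4]
ee_rot: [179.9, 0.1, 106.4]
ft_force: [2.7, -0.0, 4.2]
grip_width: 34.3
finger_force: 40.3
```

```bash
python3 -m creep '[1,0.003,-0.018,0,0.115,1,0.0072,-0.0362,0,0.23,1,0.0125,-0.054,0,0.345,1,0.0187,-0.0713,0,0.46,1,0.026,-0.088,0,0.575,1,0.0343,-0.1047,0,0.69,1,0.044,-0.12,0,0.805,1,0.0538,-0.1361,0,0.92,1,0.0538,-0.1361,0,0.92]'
```

```text
clock: 23.65
tool_pos: [531.5, -275.1, 97.3]
ee_rot: [180.0, -0.1, 133.9]
ft_force: [-0.8, 1.4, 6.7]
grip_width: 34.2
finger_force: 40.6
```

```bash
python3 -m creep '[1,0.004,-0.0055,0,0.04,1,0.0077,-0.0109,0,0.08,1,0.0077,-0.0109,0,0.08,1,0.0077,-0.0109,0,0.08]'
```

```text
clock: 24.05
tool_pos: [532.0, -275.6, 97.1]
ee_rot: [179.9, -0.2, 136.2]
ft_force: [-1.9, 3.6, 9.2]
grip_width: 34.6
finger_force: 40.8
```

TCP stopped at the port's position with rising resistance, so the arm is against its stop. Screw down clockwise, following the thread.

```bash
python3 -m creep '[1,0,0,-0.002,-0.17,1,0,0,-0.0045,-0.34,1,0,0,-0.007,-0.5,1,0,0,-0.0095,-0.67,1,0,0,-0.012,-0.84,1,0,0,-0.014,-1,1,0,0,-0.014,-1]'
python3 -m creep '[1,0,0,-0.002,-0.17,1,0,0,-0.0045,-0.34,1,0,0,-0.007,-0.5,1,0,0,-0.0095,-0.67,1,0,0,-0.012,-0.84,1,0,0,-0.014,-1,1,0,0,-0.014,-1]'
```

```text
clock: 24.75
tool_pos: [532.3, -275.4, 95.1]
ee_rot: [-180.0, -0.1, 106.3]
ft_force: [-1.2, 2.7, 8.7]
grip_width: 34.5
finger_force: 40.9
clock: 25.45
tool_pos: [532.6, -275.4, 93.0]
ee_rot: [-179.9, -0.1, 76.3]
ft_force: [-1.1, 3.2, 7.8]
grip_width: 34.5
finger_force: 40.9
```

```bash
python3 -m creep '[1,0,0,-0.002,-0.17,1,0,0,-0.0045,-0.34,1,0,0,-0.007,-0.5,1,0,0,-0.0095,-0.67,1,0,0,-0.0115,-0.84,1,0,0,-0.013,-1,1,0,0,-0.013,-1]'
python3 -c "
from station import status;s=status.state();print(s['torque'],s['ft_force'],s['ee_rot'])"
python3 -m creep '[1,0,0,-0.001,-0.1,1,0,0,-0.001,-0.2,1,0,0,-0.001,-0.2,1,0,0,-0.001,-0.2]'
python3 -c "
from station import status;s=status.state();print(s['torque'],s['ft_force'],s['ee_rot'])"
```

```text
clock: 26.15
tool_pos: [532.1, -274.5, 91.2]
ee_rot: [-179.7, -0.1, 46.4]
ft_force: [-3.1, 6.2, 12.9]
grip_width: 34.0
finger_force: 41.3
[1.11630262 0.5241742  0.16803074] [-3.08032451  6.18868886 12.86705585] [-1.79711019e+02 -8.78221066e-02  4.63688010e+01]
clock: 26.55
tool_pos: [531.0, -274.8, 91.1]
ee_rot: [-179.6, 0.0, 40.5]
ft_force: [-4.6, 4.9, 13.7]
grip_width: 34.4
finger_force: 41.7
[1.14609979 1.10525372 0.57297067] [-4.55958784  4.93902187 13.6559712 ] [-1.79625340e+02  1.43937474e-02  4.05111534e+01]
```

Torque jump shows the cap is home. The arm crept about 1 mm, so I'll push it back to its stop while easing the twist.

```bash
python3 -m creep '[1,0.008,-0.008,0.001,0.07,1,0.015,-0.014,0.002,0.13,1,0.015,-0.014,0.003,0.13,1,0.015,-0.014,0.003,0.13]'
python3 -c "
from station import status;s=status.state();print(s['torque'],s['ft_force'],s['ee_rot'])"
```

```text
clock: 26.95
tool_pos: [532.1, -276.6, 91.1]
ee_rot: [-179.5, -0.0, 44.3]
ft_force: [-4.8, 5.7, 14.0]
grip_width: 34.4
finger_force: 41.6
[1.2894678  1.49141564 0.1761651 ] [-4.84756097  5.68982575 14.04309603] [-1.79487159e+02 -4.46999840e-03  4.43017829e+01]
```

```bash
python3 -m creep '[0.4,0,0,0,0,0,0,0,0,0,-0.5,0,0,0,0,-1,0,0,0,0,-1,0,0,0,0,-1,0,0,0,0,-1,0,0,0,0]'
python3 -m creep '[-1,0,0,0.2,0,-1,0,0,0.5,0,-1,0,0,0.8,0,-1,0,0,1,0,-1,0,0,1,0,-1,0,0,1,0]'
python3 -m creep '[-1,-0.1,0,0.3,0,-1,-0.1,0,0.3,0,-1,-0.1,0,0.3,0,-1,-0.1,0,0.3,0]'
python3 - <<'E'
from h import *
s=status.state();print(s['tool_pos'])
f,K,V=shot("wrist"); save('w10.png',f); np.savez('w10.npz',K=K,V=V)
a=proj(K,V,[532.3,-275.4,91]);print('exp cap',a,'post',proj(K,V,[569.7,-248.8,72.5]),'capB',proj(K,V,[532.3,-275.4,97]))
for l in("cap_top","post_axis"): print(l,[(x['uv'],x['conf'],atz(K,V,x['uv'],dict(cap_top=91,post_axis=72.5)[l]).round(1)) for x in spotter.spot_point(l,"wrist")[:2]])
x,y=map(int,a); x=max(90,min(x,550)); y=max(75,min(y,325))
print(x,y); save('w10c.png',cv2.resize(f[y-75:y+75,x-90:x+90],None,fx=4,fy=4,interpolation=cv2.INTER_CUBIC))
E
```

```text
clock: 27.65
tool_pos: [534.9, -279.0, 90.9]
ee_rot: [-180.0, 0.0, 44.3]
ft_force: [-0.1, 0.3, 0.5]
grip_width: 85.2
finger_force: 0.0
clock: 28.25
tool_pos: [535.0, -278.8, 241.3]
ee_rot: [180.0, -0.1, 44.3]
ft_force: [-0.7, 0.5, -1.3]
grip_width: 85.1
finger_force: 0.0
clock: 28.65
tool_pos: [519.5, -278.0, 284.2]
ee_rot: [-179.8, 0.1, 44.3]
ft_force: [-0.5, -0.9, -1.2]
grip_width: 85.2
finger_force: 0.0
[ 519.49903432 -277.98884678  284.15284141]
exp cap [327.39507551 164.4250512 ] post [334.67222886 114.45706321] capB [327.54196598 165.57486656]
cap_top [([325.9, 164.7], 0.66, array([ 531.1, -274.6,   91. ]))]
post_axis [([338.0, 116.0], 0.93, array([ 570.9, -252.1,   72.5]))]
327 164
```

View pics/w10c.png

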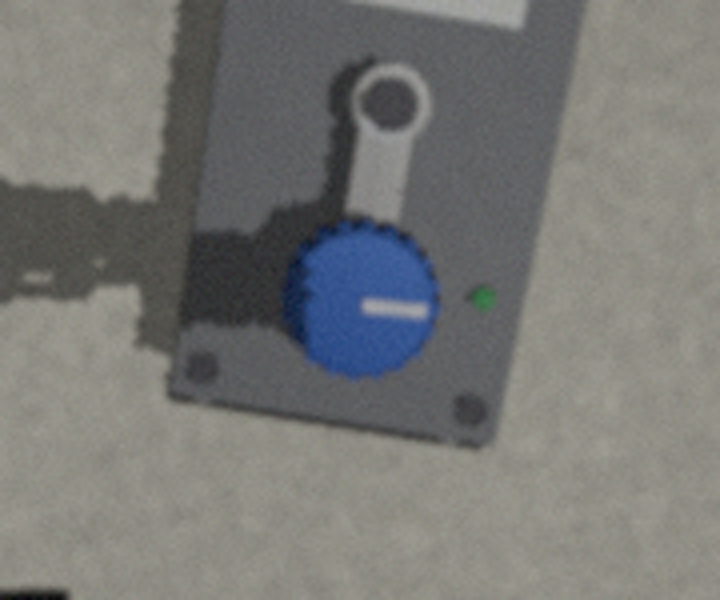

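The wrist crop shows the cap over the port, its white mark now across the arm. I'll measure the mark's turn relative to the arm before and after.

```bash
python3 - <<'E'
from h import *
def mark(n,roi,z,post):
    f=cv2.cvtColor(cv2.imread(f'pics/{n}.png'),cv2.COLOR_BGR2RGB);w=np.load(n+'.npz');K,V=w['K'],w['V']
    x0,y0,x1,y1=roi;h=cv2.cvtColor(f[y0:y1,x0:x1],cv2.COLOR_RGB2HSV)
    m=((h[...,1]<95)&(h[...,2]>115)).astype(np.uint8)
    k,l,s,c=cv2.connectedComponentsWithStats(m);i=1+np.argmax(s[1:,4]);v,u=np.nonzero(l==i)
    P=np.array([atz(K,V,(a+x0,b+y0),z)[:2] for a,b in zip(u,v)]);mu=P.mean(0);d=np.linalg.svd(P-mu)[2][0]
    q=atz(K,V,post,72.5)[:2]
    print(n,s[i],'mark mid',mu,'ang',np.degrees(np.arctan2(d[1],d[0])),'post',q)
mark('w9',(308,176,337,192),97,(364.6,184.6))
mark('w3',(298,138,324,152),97,(355.3,147.3))
mark('w10',(322,158,347,172),91,(237+389/4,89+104/4))
w=np.load('w10.npz');print('cap',atz(w['K'],w['V'],(237+362/4,89+299/4),91))
E
```

```text
w9 [10  7 18  7 81] mark mid [ 533.27573943 -236.579113  ] ang -19.6844896051013 post [ 569.79768775 -248.4162665 ]
w3 [20  8  4  3 11] mark mid [ 539.17663735 -239.25210652] ang 3.873711921863903 post [ 569.62626702 -248.52548548]
w10 [ 5  5 17  6 76] mark mid [ 536.66333256 -281.51919598] ang -51.00359644131503 post [ 569.05658236 -248.86913253]
cap [ 532.82829925 -275.01628011   91.        ]
```

The mark went from along the arm (-19.7°) to -51° with the arm at 35.5°, a turn of about 86°, so the cap is home and the arm is closed. Handing in.

```bash
python3 -c "
from station import arm;print(arm.sign_off())"
```

```text
the job is handed in; nothing more can be done
None
```

I handed in the finished job after about 29 s on the robot's clock: reset button pressed and held about 1.9 s, stylus back seated in its hole, and the blue cap swung over the port and turned about 86° clockwise to its stop.

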